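# Find the left-hand gas cap by feel and crack it open

### The job

The fuel-gas side of this leak-test manifold has to be vented. One of its two look-alike wing caps has the left-hand fuel-gas thread and the other an ordinary right-hand thread, with nothing to show which: find out by gently trying the caps, never forcing one tighter, then crack the left-hand cap open by about half a turn, so that it is loose but still on its thread, and let go. Leave the other cap hand-tight as you found it (nip it up again if your trial loosened it), and do not disturb the things lying around.

Things in the scene. Friction and masses are not known exactly. Their poses are not given: they have to be found in the camera images.
- manifold: two-circuit gas manifold fixed to the bench: aluminium block 60 x 300 mm, top 55 mm above the bench, on a steel foot; round gauges 195 mm either side of its middle (tops at 105 mm), shut valves on its +x face. Origin: centre of the underside; y runs along the block. The two capped outlets stand upright at y = +80 (wing_1) and -80 mm (wing_2)
- wing_1 (a point): the wing cap at +y of the manifold, brass, as found: hexagon skirt and a 31 mm wide shoulder whose top is 107 mm above the bench; on it an upright flat round-ended wing 56 long, 10 thick, 34 mm tall (top 141 mm up), gripped across its 10 mm. This point, on the cap's vertical axis 127 mm above the bench, and its axes stay with the manifold; as found the wing lies along x, y across its thickness
- wing_2 (a point): the wing cap at -y of the manifold, alike in every visible way, same point and axes (fixed to the manifold), its wing likewise along x as found. One of the two caps has a left-hand thread, the other a right-hand one; which is which changes from start to start
- cap_lh (a joint): turn of the left-hand cap on its thread (wing_1 or wing_2, not known which), rad, from above: 0 as found, hand-tight, where the thread stops dead; negative clockwise (loosens, rising 1.8 mm a turn; the thread holds for over a turn). It takes about 0.3 N m to turn either way and stays where left
- cap_rh (a joint): turn of the right-hand cap (the other one) on its thread, rad, from above: 0 as found, hand-tight, where the thread stops dead; positive counter-clockwise (loosens); same friction and pitch as the left-hand cap
- seat_lh (a joint): elastic wind-up of the left-hand cap's rubber seat, rad, positive counter-clockwise from above; the cap with its wing turns by cap_lh plus seat_lh. It follows the torque on the cap, 6 N m per rad, and springs back when let go. A trial of 0.5 N m is gentle; more than 0.13 rad (0.78 N m) in the tightening direction (counter-clockwise) spoils the seat
- seat_rh (a joint): the same for the right-hand cap, whose tightening direction is clockwise (negative)
- fitting: loose steel hose-end fitting, 96 mm long, 39 mm across, lying on the bench on the robot's side of the manifold. Leave it alone
- caliper: loose digital caliper, 225 mm long, lying on the bench beyond the manifold. Leave it alone
- parts_bin: open cardboard bin of fittings, 120 x 90 x 60 mm, on the bench. Leave it alone
- leak_spray: white bottle of leak spray, 52 mm across, 150 mm tall, standing on the bench. Leave it alone

How it is judged (in metres and radians):
On the way:
1. the left-hand cap has been broken loose (turned at least 0.3 rad clockwise) (value of joint cap_lh below -0.3 rad), for 0.1 s.
At the end, for the whole second after the job is handed in: the left-hand cap stands 2.5 to 3.8 rad (about half a turn) loose, at rest; the right-hand cap is within 0.1 rad of the tight position in which it was found (value of joint cap_lh between -3.8 and -2.5 rad and velocity of joint cap_lh between -0.05 and 0.05 rad/s and value of joint cap_rh below 0.1 rad); the robot touches nothing.
It fails at once if the left-hand cap is forced tighter with over 0.78 N m (value of joint seat_lh above 0.13 rad).
It fails at once if the right-hand cap is forced tighter with over 0.78 N m (value of joint seat_rh below -0.13 rad).
It fails at once if the right-hand cap is unscrewed more than 0.6 rad (value of joint cap_rh above 0.6 rad).
It fails at once if a thing lying around is moved more than 20 mm (distance of any of fitting, caliper, parts_bin, leak_spray from where it was at the start of the episode above 0.02 m).
It also fails if it takes over 69 s, if anything falls off the work surface, if the arm or the gripper's body presses on something with over 40 N, if the wrist force passes 120 N, or if a joint passes its speed limit or range.

### The arm

A 6-joint arm with a two-finger parallel gripper is mounted at the origin on the work surface. World frame = base frame: x ahead of the robot, y to its left, z up, the work surface at z = 0. Lengths are in mm, angles in rad, forces in N, time in s.
With the tool pointing down it reaches from about 350 to 925 mm from the base axis. Payload 6.4 kg.
Tool frame: the origin (TCP) lies midway between the tips of the shut fingers; the grasp point (between the pads) lies 19 mm behind it; x points along the fingers, y is the direction in which the jaws open and shut, and the axes are right-handed (so a half turn about x gives the same grasp; the last joint's range is limited). The gripper opens to 94 mm and grips with 3 to 60 N. Pads are 16 mm wide; open, the fingers measure 119 mm over their backs; the gripper's body (75 mm by 177 mm) begins 78 mm behind the grasp point.
Start: joints at [-0.174, 0.245, 1.558, -0, 1.339, -0.174], TCP at [650.011, 0.004, 205.455] pointing down, gripper open.
Joint ranges: [-3.13, 3.13], [-1.02, 2.26], [0.13, 2.54], [-0.95, 4.09], [0.21, 2.88], [-2.74, 2.74]. Speed limits (rad/s): [2.57, 2.57, 3.14, 3.14, 3.14, 3.14].

### API

Orientations are given as [roll, pitch, yaw] about the fixed x, y, z axes, in that order (R = Rz(yaw) Ry(pitch) Rx(roll)).
In Python, from workcell import env gives the robot as it stands. The module is installed in compiled form; this text tells all that it offers.
- The arm moves only by the tool carry_out, never from a script. Its argument "motion" is one flat list of numbers, 6 for each row, row after row: the shift along the tool's x, y, z in mm, then the turn, a rotation vector about the tool's x, y, z in degrees. In form: [tx, ty, tz, rx, ry, rz, tx, ty, tz, rx, ry, rz, ...]. A call has 1 to 12 rows; each row is the pose to reach, as a shift and turn from the pose commanded when the call began, along the tool's axes at that moment; what a row does not reach only later rows make up. A row lasts 1/10 s, in which the tool goes at most 50 mm and 8.59 degrees, less where a joint would pass 70% of its speed; a pose out of reach is approached as far as the arm can. A call with a gripper value outside its range is refused whole. "grip" is the closure, from 0 (fully open) to 1 (shut), set as the call begins (left out, the last holds). The fingers move at their own pace and stop on an object; "squeeze" is the grip in N (left out, the last holds). Time passes only in rows, so rows that repeat a pose let the fingers close. It gives the time, the measured TCP pose, the force and the opening at its end, in the units of the state.
- env.state(): the state, without advancing time (a new reading comes with each control period).
- env.snapshot(name): name is "scene" or "side" or "wrist"; returns the picture (384x512x3 uint8, red, green, blue); there is no depth.
- env.get_calibration(name): a dict with "intrinsics" (3x3 intrinsics, pixels), "T" (4x4, takes a point from camera to world coordinates); the wrist camera has in their place "mount" (4x4, takes a point from camera to tool coordinates, whose origin is the TCP and whose axes are the tool frame's). Camera axes: x right, y down, z forward; pixel columns grow to the right and rows downward; lengths in mm; the calibration is good to about 2 mm. A picture is of the moment at which its call begins: read the wrist's pose just before it. get_calibration takes no time and is no camera call.
- env.hand_in(): hands the job in, once; it reports no verdict.
The state is a dict: "clock": time; "q": joint angles; "qd": joint speeds; "joint_efforts": joint torques, N m; "eef_pos": TCP position; "tcp_rot": TCP orientation; "contact_force": force on the tool from outside, world axes, zero at the start; "wrist_torque": the same for the moment, N m; "opening": finger opening in mm.
Only numpy, scipy, OpenCV 4.12 (cv2) and the standard library are available. Lean on these libraries where they do the work, as an engineer would, in place of code of your own. Each camera call takes 0.05 s, during which the arm holds its last target. There are 200 camera calls.

## Working session

There is one attempt and no reset: what is moved stays moved. The work goes in short steps, Python scripts to look and compute and a tool call to move; the robot and the scene stay as the last step left them, time stands still between calls to the robot, and variables do not carry over. Pictures are saved under pics/ and viewed, about 8 in all and at most 12, crops included, and the job is handed in when it is done.

Besides the shell and the picture viewer there is one more tool, called after "Call:" as a command line: name --argument value ..., lists and objects as JSON in quotes. carry_out: Moves the arm, as the interface text tells. Its arguments: {"type":"object","properties":{"motion":{"type":"array"},"grip":{"type":"number"},"squeeze":{"type":"number"}},"required":["motion"]}

```bash
mkdir -p pics; python3 - <<'E'
from workcell import env
import cv2,numpy as np
np.set_printoptions(precision=4,suppress=True)
print(env.state())
for n in("scene","side","wrist"):
    im=env.snapshot(n); cv2.imwrite(f"pics/{n}0.png",im[:,:,::-1]); print(n,env.get_calibration(n))
E
```

```text
{'clock': 0.0, 'q': array([-0.1741,  0.2458,  1.559 , -0.    ,  1.3387, -0.1741]), 'qd': array([-0.    , -0.0003,  0.0016,  0.0012,  0.0006, -0.0016]), 'joint_efforts': array([  0.0008, -41.5839, -31.4599,   0.0685,   0.0334,  -0.0001]), 'eef_pos': array([649.3935,   0.1239, 204.3648]), 'tcp_rot': array([-1.7419,  1.5689,  2.9705]), 'contact_force': array([ 0.5163, -0.0164,  0.3105]), 'wrist_torque': array([ 0.0451, -0.0533, -0.0028]), 'opening': 94.46960810401013}
scene {'intrinsics': array([[450.3768,   0.    , 260.6747],
       [  0.    , 450.3768, 186.6643],
       [  0.    ,   0.    ,   1.    ]]), 'T': array([[  -0.1136,    0.7739,   -0.623 , 1356.3132],
       [   0.9934,    0.0802,   -0.0816,  157.0234],
       [  -0.0132,   -0.6282,   -0.778 , 1075.9301],
       [   0.    ,    0.    ,    0.    ,    1.    ]])}
side {'intrinsics': array([[447.5183,   0.    , 245.9349],
       [  0.    , 447.5183, 193.5004],
       [  0.    ,   0.    ,   1.    ]]), 'T': array([[   0.9914,   -0.0842,    0.1005,  483.0698],
       [  -0.1311,   -0.6263,    0.7685, -887.3336],
       [  -0.0017,   -0.775 ,   -0.6319,  907.0169],
       [   0.    ,    0.    ,    0.    ,    1.    ]])}
wrist {'intrinsics': array([[333.2708,   0.    , 252.7742],
       [  0.    , 333.2708, 193.6488],
       [  0.    ,   0.    ,   1.    ]]), 'mount': array([[   0.0008,   -0.2421,    0.9703, -178.8336],
       [   1.    ,    0.0001,   -0.0008,   -0.2676],
       [   0.0001,    0.9703,    0.2421,  -71.2791],
       [   0.    ,    0.    ,    0.    ,    1.    ]])}
```

View pics/scene0.png

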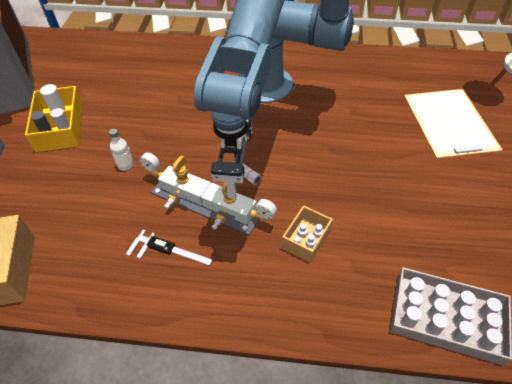

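View pics/side0.png

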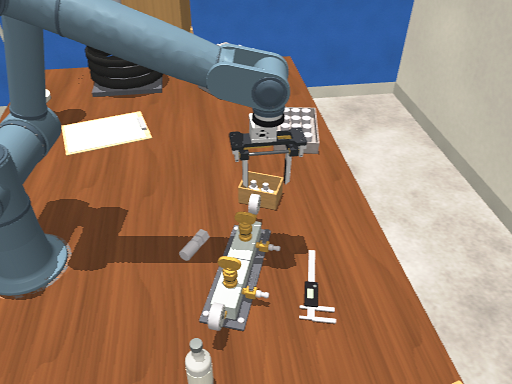

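View pics/wrist0.png

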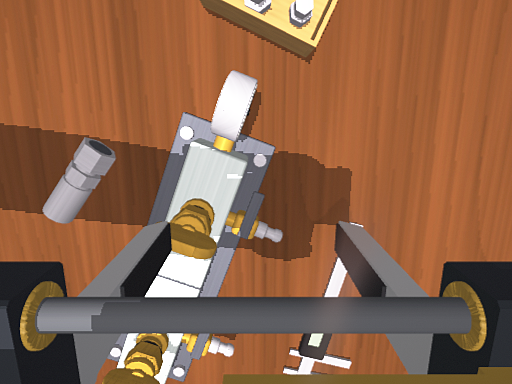

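Scene shows the manifold at about (205,195), with wing_2 near (181,168) and wing_1 near (228,190). Side shows wing_2 near (230,265) and wing_1 near (246,222). Wrist shows one cap at about (195,230) and the other at (140,360). Next I'll zoom in for triangulation.

```bash
python3 - <<'E'
import cv2,numpy as np
a=cv2.imread("pics/scene0.png")[140:240,135:285]; b=cv2.imread("pics/side0.png")[195:335,190:290]
a=cv2.resize(a,None,fx=2.66,fy=2.66,interpolation=2)  # 399x266
a=cv2.resize(cv2.imread("pics/scene0.png")[145:215,145:245],None,fx=4,fy=4,interpolation=2)
b=cv2.resize(b,None,fx=4,fy=4,interpolation=2)
c=np.zeros((560,800,3),np.uint8); c[:280,:400]=a; c[:560,400:]=b
cv2.imwrite("pics/crop.png",c)
for n in("scene","side"):
    h=cv2.cvtColor(cv2.imread(f"pics/{n}0.png"),cv2.COLOR_BGR2HSV)
    m=cv2.inRange(h,(15,130,60),(30,255,255))
    k,l,s,ce=cv2.connectedComponentsWithStats(m)
    for i in range(1,k):
        if s[i,4]>25: print(n,s[i],ce[i])
E
```

```text
scene [48  0 24  3 48] [60.1875      0.60416667]
scene [76  0 27  4 62] [90.30645161  1.64516129]
scene [106   0  26   6  71] [120.57746479   2.73239437]
scene [134   0  59   8 172] [165.83139535   4.05232558]
scene [196   0  28  10  92] [211.48913043   5.70652174]
scene [305   0  16   3  36] [312.58333333   0.72222222]
scene [350   0  14   8  63] [357.22222222   2.17460317]
scene [ 368    0  144   24 1720] [447.30174419   8.13197674]
scene [354   9   9   8  32] [358.96875  13.4375 ]
scene [  63   12   90   21 1151] [109.48740226  22.29713293]
scene [158  17  68  19 679] [191.13843888  26.45655376]
scene [350  27  52  19 682] [375.66568915  36.29472141]
scene [ 408   30  104   22 1302] [463.64900154  40.50614439]
scene [  25   85   58   68 2306] [ 55.53252385 121.95359931]
scene [173 155  15  29 292] [180.51027397 169.12671233]
scene [151 171  12   6  39] [156.53846154 172.97435897]
scene [222 182  13  21  91] [226.34065934 194.23076923]
scene [169 194  10   9  36] [173.80555556 197.52777778]
scene [ 283  206   49   56 1002] [305.41816367 232.09481038]
scene [250 210  16  11  55] [255.63636364 214.61818182]
scene [   0  215   34   90 1462] [ 16.83515732 266.69015048]
scene [216 214  10   9  39] [220.79487179 217.48717949]
side [ 122    0   70   33 1142] [163.62697023  10.17775832]
side [277 135  14   4  46] [284.04347826 136.69565217]
side [244 146  28   4  49] [256.32653061 147.20408163]
side [238 171  46  39 865] [262.24855491 189.89479769]
side [234 212  23  29 410] [244.96829268 223.83902439]
side [256 241  14  12 106] [262.51886792 246.19811321]
side [217 256  24  32 478] [229.12133891 269.68828452]
side [242 286  16  14 128] [249.3828125 292.484375 ]
```

View pics/crop.png

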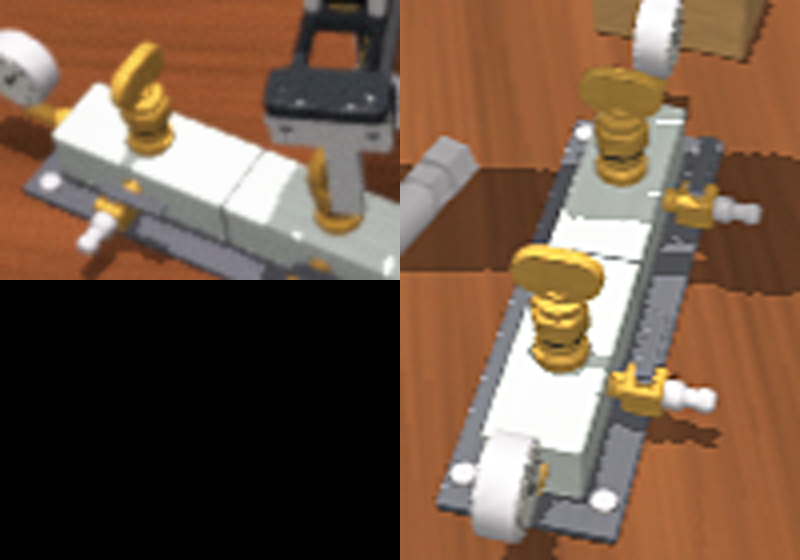

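```bash
cat > h.py <<'E'
from workcell import env
import numpy as np
from scipy.spatial.transform import Rotation as R
np.set_printoptions(precision=3,suppress=True)
def tcp(s):
    T=np.eye(4); T[:3,:3]=R.from_euler('xyz',s['tcp_rot']).as_matrix(); T[:3,3]=s['eef_pos']; return T
def ray(n,p,T=None):
    c=env.get_calibration(n); T=c['T'] if n!='wrist' else T@c['mount']
    d=T[:3,:3]@np.linalg.solve(c['intrinsics'],[*p,1]); return T[:3,3],d/np.linalg.norm(d)
def plane(n,p,z,T=None):
    o,d=ray(n,p,T); return o+d*(z-o[2])/d[2]
def tri(*rs):
    A=sum(np.eye(3)-np.outer(d,d) for o,d in rs); b=sum((np.eye(3)-np.outer(d,d))@o for o,d in rs)
    x=np.linalg.solve(A,b); return x,[round(float(np.linalg.norm(np.cross(x-o,d))),1) for o,d in rs]
E
python3 - <<'E'
from h import *
s=env.state();T=tcp(s);print(T)
w2=tri(ray('side',(229.5,263.7)),ray('scene',(179.5,164.5)));print('w2',w2)
w1=tri(ray('side',(245.5,218)),ray('wrist',(193,243),T));print('w1',w1)
for n,p in(('side',(229.5,263.7)),('scene',(179.5,164.5)),('side',(245.5,218)),('wrist',(193,243),)):print(n,p,plane(n,p,124,T))
print('ends w2',plane('side',(218,260.5),124),plane('side',(241,262.5),124))
print('ends w1',plane('side',(235,215),124),plane('side',(256,218.5),124))
for n,p in (('scene',(252,178)),('scene',(308,230)),('scene',(122,165)),('scene',(175,250))): print(plane(n,p,20))
E
```

```text
[[ -0.001   1.      0.    649.55 ]
 [  0.      0.     -1.      0.079]
 [ -1.     -0.001  -0.    204.625]
 [  0.      0.      0.      1.   ]]
w2 (array([ 535.666, -182.547,  121.086]), [0.7, 0.7])
w1 (array([596.139, -35.368, 123.739]), [3.0, 3.0])
side (229.5, 263.7) [ 535.942 -185.786  124.   ]
scene (179.5, 164.5) [ 537.427 -181.25   124.   ]
side (245.5, 218) [593.276 -34.693 124.   ]
wrist (193, 243) [599.115 -35.779 124.   ]
ends w2 [ 510.294 -172.33   124.   ] [ 562.867 -185.647  124.   ]
ends w1 [567.579 -19.509 124.   ] [619.991 -40.215 124.   ]
[479.593  15.935  20.   ]
[651.615 195.349  20.   ]
[ 468.572 -398.668   20.   ]
[ 754.223 -159.99    20.   ]
```

Call:
carry_out --motion '[34,-53.5,35,-68,0,0,34,-53.5,35,-68,0,0,34,-53.5,35,-68,0,0,34,-53.5,35,-68,0,0,34,-53.5,35,-68,0,0,34,-53.5,35,-68,0,0,34,-53.5,35,-68,0,0,34,-53.5,35,-68,0,0,34,-53.5,35,-68,0,0,34,-53.5,35,-68,0,0,34,-53.5,35,-68,0,0,34,-53.5,35,-68,0,0]' --grip 0 --squeeze 30

```text
clock: 1.35
eef_pos: [596.5, -35.0, 171.4]
tcp_rot: [3.111, 1.571, 2.726]
contact_force: [1.0, -1.5, 0.4]
opening: 94.1
```

```bash
python3 - <<'E'
from h import *
import cv2
s=env.state();T=tcp(s);im=env.snapshot('wrist')[:,:,::-1]
print(s['q'],T,s['wrist_torque'],s['contact_force'])
cv2.imwrite('pics/w1.png',im); np.save('T1.npy',T)
h=cv2.cvtColor(im,cv2.COLOR_BGR2HSV)
m=cv2.inRange(h,(15,130,60),(30,255,255))
k,l,st,ce=cv2.connectedComponentsWithStats(m)
for i in range(1,k):
    if st[i,4]>60: print(st[i],ce[i])
E
```

```text
[-0.248  0.156  1.725  0.     1.261 -1.434] [[ -0.      0.376   0.927 596.475]
 [  0.      0.927  -0.376 -34.968]
 [ -1.      0.     -0.    171.391]
 [  0.      0.      0.      1.   ]] [ 0.075 -0.028  0.026] [ 1.035 -1.492  0.369]
[ 426  100   86  136 7533] [470.527 168.266]
[ 231  166   42   79 2345] [251.865 201.457]
[329 167  25  21 398] [339.296 177.229]
[   0  171   96   79 4978] [ 40.185 204.244]
[ 78 219  34  17 446] [ 95.101 227.3  ]
[  20  281   44   70 1397] [ 36.947 315.893]
[ 443  281   44   70 1411] [468.872 316.035]
[ 222  367  290   17 3110] [376.405 377.883]
```

View pics/w1.png

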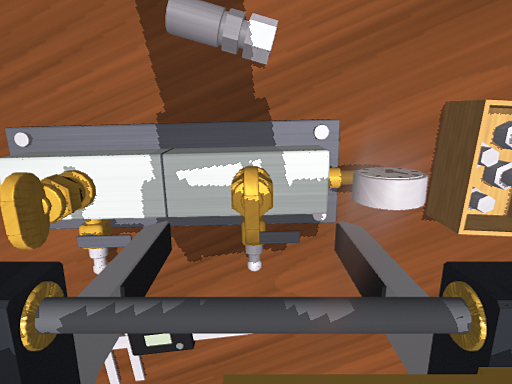

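The wing stands at columns ~243–262, rows 185–243, close to upright in the image and centred between the fingers. I'll measure its angle and offset from the mask edges.

```bash
python3 - <<'E'
from h import *
import cv2
T=np.load('T1.npy');im=cv2.imread('pics/w1.png')
m=cv2.inRange(cv2.cvtColor(im,cv2.COLOR_BGR2HSV),(15,120,50),(30,255,255))
for r in range(190,246,3):
    c=np.flatnonzero(m[r,225:280])+225
    if len(c): print(r,c.min(),c.max(),m[r,c.min():c.max()+1].mean()/255)
Ti=np.linalg.inv(T)
for p in ((252.5,215),(252.5,243),(252.5,186)):
    w=plane('wrist',p,141,T); print(p,w,(Ti@[*w,1])[:3])
# two-view point: wing outer (far-x) end near mid height
print(tri(ray('wrist',(252.5,230),T),ray('side',(245.5,218))))
E
```

```text
190 231 272 1.0
193 232 272 1.0
196 232 272 1.0
199 232 272 1.0
202 232 272 1.0
205 232 272 1.0
208 232 270 1.0
211 237 266 1.0
214 241 262 1.0
217 243 263 1.0
220 242 264 1.0
223 242 264 1.0
226 241 265 1.0
229 241 265 1.0
232 241 259 1.0
235 242 259 1.0
238 242 259 1.0
241 242 259 1.0
244 243 263 1.0
(252.5, 215) [592.876 -32.604 141.   ] [30.391  0.838 -4.221]
(252.5, 243) [611.124 -40.008 141.   ] [30.389  0.832 15.473]
(252.5, 186) [574.774 -25.259 141.   ] [ 30.393   0.845 -23.755]
(array([598.999, -38.722, 130.679]), [6.8, 6.8])
```

```bash
python3 - <<'E'
from h import *
import cv2
from scipy.optimize import least_squares
T=np.load('T1.npy');im=cv2.imread('pics/w1.png');Ti=np.linalg.inv(T)
m=cv2.inRange(cv2.cvtColor(im,cv2.COLOR_BGR2HSV),(15,120,50),(30,255,255))
P=[]
for r in range(164,212,2):
    c=np.flatnonzero(m[r,225:280])+225
    if len(c)==0: continue
    a,b=[(Ti@[*plane('wrist',(x,r),107,T),1])[1:3] for x in(c.min()-.5,c.max()+.5)]
    print(r,c.min(),c.max(),a,b)
    if r>=184:P+=[a,b]
P=np.array(P);f=least_squares(lambda v:np.hypot(*(P-v).T)-15.5,[0,0]);print('disc',f.x,np.abs(f.fun).max())
for z in(124,133): print('far end',z,(Ti@[*plane('wrist',(252.5,245),z,T),1])[1:3])
E
```

```text
166 249 252 [ -2.132 -31.219] [  0.816 -31.219]
168 243 259 [ -6.564 -29.73 ] [  5.981 -29.728]
170 240 264 [ -8.793 -28.236] [  9.683 -28.233]
172 238 265 [-10.288 -26.737] [ 10.435 -26.734]
174 237 267 [-11.046 -25.234] [ 11.931 -25.231]
176 235 268 [-12.548 -23.726] [ 12.69  -23.723]
178 234 269 [-13.312 -22.214] [ 13.45  -22.211]
180 234 271 [-13.333 -20.698] [ 14.957 -20.694]
182 233 271 [-14.1   -19.177] [ 14.978 -19.173]
184 232 272 [-14.87  -17.651] [ 15.745 -17.647]
186 231 272 [-15.641 -16.121] [ 15.766 -16.117]
188 231 272 [-15.666 -14.586] [ 15.788 -14.583]
190 231 272 [-15.691 -13.047] [ 15.81  -13.043]
192 232 272 [-14.965 -11.503] [ 15.832 -11.499]
194 232 272 [-14.989  -9.955] [15.853 -9.951]
196 232 272 [-15.014  -8.401] [15.875 -8.398]
198 232 272 [-15.038  -6.844] [15.897 -6.84 ]
200 232 272 [-15.062  -5.281] [15.92  -5.278]
202 232 272 [-15.087  -3.714] [15.942 -3.711]
204 232 272 [-15.111  -2.142] [15.964 -2.139]
206 232 272 [-15.136  -0.566] [15.986 -0.562]
208 232 270 [-15.16    1.016] [14.488  1.019]
210 236 267 [-12.139   2.602] [12.224  2.605]
disc [ 0.286 -8.25 ] 2.590972770942585
far end 124 [ 0.813 24.035]
far end 133 [ 0.822 20.264]
```

Call:
carry_out --motion '[20,0.5,-4,0,0,0,40,0.5,-4,0,0,0,56,0.5,-4,0,0,0,57,0.5,-4,0,0,0,57,0.5,-4,0,0,0]'

```text
clock: 1.9
eef_pos: [593.0, -33.1, 114.4]
tcp_rot: [-2.971, 1.57, 2.928]
contact_force: [0.5, -0.4, 0.7]
opening: 93.7
```

Call:
carry_out --motion '[0,0,0,0,0,0,0,0,0,0,0,0,0,0,0,0,0,0,0,0,0,0,0,0,0,0,0,0,0,0,0,0,0,0,0,0,0,0,0,0,0,0,0]' --grip 1 --squeeze 6

```text
invalid input
```

```bash
python3 - <<'E'
from h import *
import cv2
s=env.state();T=tcp(s)
print(s['clock'],s['q'],s['eef_pos'],s['opening'],'F',T[:3,:3].T@s['contact_force'],'M',T[:3,:3].T@s['wrist_torque'])
E
```

```text
1.9 [-0.246  0.214  1.771 -0.     1.157 -1.433] [592.991 -33.051 114.351] 93.70426105995084 F [-0.672 -0.219  0.631] M [-0.039 -0.047  0.034]
```

Call:
carry_out --motion '[0,0,0,0,0,0,0,0,0,0,0,0,0,0,0,0,0,0,0,0,0,0,0,0,0,0,0,0,0,0,0,0,0,0,0,0,0,0,0,0,0,0]' --grip 1 --squeeze 6

```text
clock: 2.6
eef_pos: [592.9, -33.1, 114.4]
tcp_rot: [3.117, 1.571, 2.733]
contact_force: [0.2, 0.3, 0.3]
opening: 41.6
```

```bash
cat > st.py <<'E'
from h import *
s=env.state();T=tcp(s)
print(round(s['clock'],2),'q',s['q'],s['eef_pos'],round(s['opening'],1),'F',T[:3,:3].T@s['contact_force'],'M',T[:3,:3].T@s['wrist_torque'],'yaw',np.degrees(np.arctan2(T[1,1],T[0,1])))
E
python3 st.py
```

```text
2.6 q [-0.246  0.213  1.771  0.     1.157 -1.433] [592.95  -33.056 114.445] 41.6 F [-0.254  0.406  0.076] M [ 0.001 -0.012  0.07 ] yaw 67.9944926967453
```

Still closing (about 75 mm/s).

Call:
carry_out --motion '[0,0,0,0,0,0,0,0,0,0,0,0,0,0,0,0,0,0,0,0,0,0,0,0,0,0,0,0,0,0,0,0,0,0,0,0]'

```text
clock: 3.2
eef_pos: [592.7, -33.8, 114.5]
tcp_rot: [-1.711, 1.569, -2.095]
contact_force: [-2.4, -5.5, 0.1]
opening: 10.0
```

```bash
python3 st.py; python3 st.py
```

```text
3.2 q [-0.247  0.213  1.771 -0.002  1.158 -1.433] [592.691 -33.836 114.472] 10.0 F [-0.064 -6.022 -0.204] M [-0.041  0.088 -0.938] yaw 68.00972339502756
3.2 q [-0.247  0.213  1.771 -0.002  1.158 -1.433] [592.691 -33.836 114.472] 10.0 F [-0.064 -6.022 -0.204] M [-0.041  0.088 -0.938] yaw 68.00972339502756
```

Call:
carry_out --motion '[0,-1,0,0,0,0,0,-1,0,0,0,0,0,-1,0,0,0,0]'

```text
clock: 3.5
eef_pos: [592.6, -34.0, 114.5]
tcp_rot: [-1.142, 1.571, -1.526]
contact_force: [-1.5, -3.0, 0.1]
opening: 10.3
```

```bash
python3 st.py
```

```text
3.5 q [-0.248  0.213  1.772 -0.     1.157 -1.435] [592.609 -34.    114.461] 10.3 F [-0.107 -3.355 -0.234] M [-0.069  0.059 -0.596] yaw 68.00078172633876
```

Call:
carry_out --motion '[0,-1.2,0,0,0,0,0,-1.2,0,0,0,0,0,-1.2,0,0,0,0,0,-1.2,0,0,0,0]' --squeeze 32

```text
clock: 3.9
eef_pos: [592.4, -34.3, 114.5]
tcp_rot: [1.457, 1.569, 1.073]
contact_force: [0.9, 2.2, 0.4]
opening: 9.4
```

```bash
python3 st.py
```

```text
3.9 q [-0.249  0.212  1.773  0.002  1.156 -1.437] [592.426 -34.306 114.475] 9.4 F [-0.413  2.384  0.017] M [-0.022 -0.042  0.755] yaw 68.00287116401601
```

Call:
carry_out --motion '[0,0,0,0.5,0,0,0,0,0,1,0,0,0,0,0,1.5,0,0,0,0,0,2,0,0,0,0,0,2,0,0]'

```text
clock: 4.4
eef_pos: [592.4, -34.5, 114.5]
tcp_rot: [1.386, 1.569, 0.967]
contact_force: [2.3, 5.1, -0.9]
opening: 9.7
```

```bash
python3 st.py
```

```text
4.4 q [-0.25   0.212  1.773  0.001  1.156 -1.402] [592.43  -34.481 114.507] 9.7 F [0.882 5.625 0.06 ] M [-0.303 -0.04   1.33 ] yaw 65.98288734656455
```

Call:
carry_out --motion '[0,0,0,0.5,0,0,0,0,0,1,0,0,0,0,0,1.5,0,0,0,0,0,2,0,0,0,0,0,2,0,0]'

```text
clock: 4.9
eef_pos: [592.4, -34.5, 114.5]
tcp_rot: [1.423, 1.57, 0.969]
contact_force: [2.4, 5.1, -0.6]
opening: 9.8
```

```bash
python3 st.py
```

```text
4.9 q [-0.25   0.212  1.773  0.001  1.156 -1.367] [592.41  -34.499 114.489] 9.8 F [ 0.559  5.642 -0.124] M [-0.308  0.042  1.267] yaw 63.99325643874983
```

Call:
carry_out --motion '[0,-0.5,0,1,0,0,0,-0.5,0,2,0,0,0,-0.5,0,3,0,0,0,-0.5,0,4,0,0,0,-0.5,0,4,0,0]'

```text
clock: 5.4
eef_pos: [592.3, -34.6, 114.5]
tcp_rot: [1.487, 1.569, 0.963]
contact_force: [2.4, 5.8, -0.6]
opening: 9.7
```

```bash
python3 st.py
```

```text
5.4 q [-0.25   0.212  1.773  0.002  1.156 -1.298] [592.343 -34.618 114.494] 9.7 F [ 0.597  6.237 -0.779] M [-0.301  0.114  1.503] yaw 59.98013426863949
```

Torque stays flat at 0.30 N m over 8° clockwise and the opening is unchanged, so wing_1 is the left-hand cap. I'll keep unscrewing it.

Call:
carry_out --motion '[0,1.5,0,4,0,0,0,1.5,0,8,0,0,0,1.5,0,12,0,0,0,1.5,0,16,0,0,0,1.5,0,20,0,0,0,1.5,0,24,0,0,0,1.5,0,28,0,0,-0.2,1.5,0,32,0,0,-0.2,1.5,0,36,0,0,-0.2,1.5,0,40,0,0,-0.2,1.5,0,40,0,0]' --squeeze 40

```text
clock: 6.5
eef_pos: [592.2, -34.7, 114.7]
tcp_rot: [-1.269, 1.569, -2.49]
contact_force: [-1.2, 0.5, 1.7]
opening: 9.9
```

```bash
python3 st.py
```

```text
6.5 q [-0.249  0.212  1.772 -0.002  1.159 -0.598] [592.199 -34.729 114.709] 9.9 F [-1.656 -0.968 -0.918] M [-0.247  0.3   -0.18 ] yaw 20.01952630303722
```

Call:
carry_out --motion '[0,0,0,6,0,0,0,0,0,12,0,0,-0.1,0,0,18,0,0,-0.1,0,0,24,0,0,-0.1,0,0,30,0,0,-0.2,0,0,36,0,0,-0.2,0,0,42,0,0,-0.2,0,0,48,0,0,-0.3,0,0,54,0,0,-0.3,0,0,60,0,0,-0.3,0,0,66,0,0,-0.3,0,0,66,0,0]'

```text
clock: 7.7
eef_pos: [591.5, -34.6, 115.0]
tcp_rot: [-0.565, 1.567, -2.937]
contact_force: [-5.4, 0.9, 4.4]
opening: 10.1
```

```bash
python3 st.py
```

```text
7.7 q [-0.249  0.212  1.772 -0.002  1.161  0.553] [591.518 -34.553 114.971] 10.1 F [-4.39  -4.369  3.275] M [-0.256 -0.731 -0.972] yaw -45.89447185319432
```

Call:
carry_out --motion '[-0.3,-1,0,6,0,0,-0.3,-1,0,12,0,0,-0.4,-1,0,18,0,0,-0.4,-1,0,24,0,0,-0.4,-1,0,30,0,0,-0.5,-1,0,36,0,0,-0.5,-1,0,42,0,0,-0.5,-1,0,48,0,0,-0.6,-1,0,54,0,0,-0.6,-1,0,60,0,0,-0.6,-1,0,66,0,0,-0.6,-1,0,68,0,0]'

```text
clock: 8.9
eef_pos: [591.2, -33.8, 115.4]
tcp_rot: [0.646, 1.568, -2.913]
contact_force: [-3.0, 0.5, 2.8]
opening: 9.8
```

```bash
python3 st.py
```

```text
8.9 q [-0.248  0.21   1.773 -0.001  1.16   1.741] [591.16  -33.751 115.352] 9.8 F [-2.831  0.761  2.964] M [-0.324 -0.901  0.031] yaw -113.91892489115074
```

Call:
carry_out --motion '[0,0,0,-3,0,0,0,0,0,-3,0,0,0,0,0,-3,0,0,0,0,0,-3,0,0,0,0,0,-3,0,0,0,0,0,-3,0,0,0,0,0,-3,0,0,0,0,0,-3,0,0,0,0,0,-3,0,0]' --grip 0

```text
clock: 9.8
eef_pos: [592.0, -33.5, 115.6]
tcp_rot: [2.276, 1.571, -1.232]
contact_force: [0.4, -0.2, -0.5]
opening: 78.4
```

Call:
carry_out --motion '[-20,0,0,0,0,0,-50,0,0,0,0,0,-90,0,0,0,0,0,-120,0,0,0,0,0,-120,0,0,0,0,0,-120,0,0,0,0,0,-120,0,0,0,0,0]'

```text
clock: 10.5
eef_pos: [591.0, -33.3, 233.5]
tcp_rot: [0.12, 1.568, 2.895]
contact_force: [-0.5, 0.3, 0.0]
opening: 93.7
```

```bash
python3 st.py; python3 - <<'E'
from h import *
import cv2
a=env.snapshot('wrist')[:,:,::-1]; b=env.snapshot('side')[:,:,::-1]
b=cv2.resize(b[195:335,190:290],(286,400))
c=np.zeros((400,800,3),np.uint8);c[:384,:512]=a;c[:,512:798]=b;cv2.imwrite('pics/end.png',c)
E
```

```text
10.5 q [-0.248  0.09   1.681 -0.     1.374  1.69 ] [590.993 -33.251 233.498] 93.7 F [-0.004 -0.108  0.589] M [-0.028 -0.172 -0.014] yaw -110.99959031489809
```

View pics/end.png

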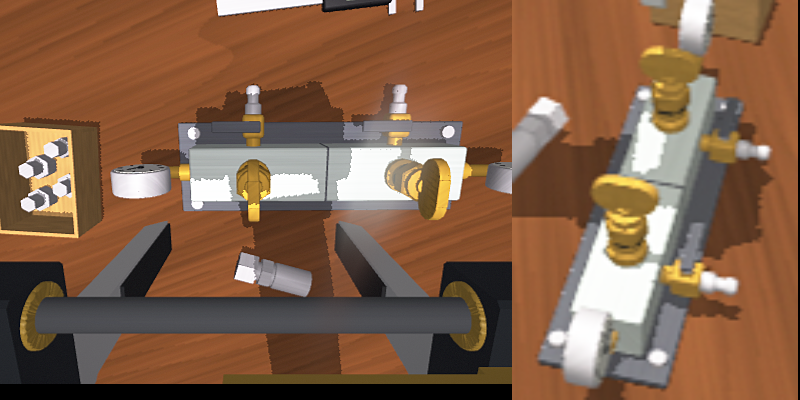

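The released wing_1, at about (254,190) in the wrist view, lies along the manifold's x again, half a turn on. wing_2, the fitting and the bin look undisturbed, and the gripper is clear. I'm handing in.

```bash
python3 -c "
from workcell import env
print(env.hand_in())"
```

```text
the job is handed in; nothing more can be done
None
```

I found that wing_1 is the left-hand cap and opened it by about half a turn. The job is handed in at about 10.6 s on the robot's clock; the hand-in reported no verdict.

- **Trial:** I tried wing_1 gently clockwise. The torque stayed flat at 0.30 N m over the first 8° and the grip did not slip, which a thread being tightened would not allow. I never touched wing_2.
- **Opening:** I turned wing_1 about 182° clockwise. Allowing for the seat's wind-up, that is roughly 3.1 rad on the thread. I then let go and backed off 120 mm above it.
- **Last checks:** The wrist force was near zero, with the gripper open and clear. The last picture shows wing_1's wing along the manifold's x again, and wing_2, the fitting and the bin in place. The bottle was out of view and the caliper only partly visible, but the arm never went near either.
- **Disagreement:** My estimates of the cap's axis differed by up to about 4 mm between views. I corrected for this using the grip forces, and each reading I took showed under 7 N.

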